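Cure freshly coated circuit boards in a bench lamp dock

ROBOT

A 6-joint arm with a two-finger parallel gripper is mounted at the origin on the work surface. World frame = base frame: x ahead of the robot, y to its left, z up, the work surface at z = 0. Lengths are in m, angles in rad, forces in N, time in s.
With the tool pointing down it reaches from about 0.275 to 0.825 m from the base axis. Payload 5.2 kg.
Tool frame: the origin (TCP) lies at the very end of the fingers, on their centre line; the grasp point (between the pads) lies 19 mm behind it (bot.pinch_z is the distance from the TCP to the grasp point, in m); z points along the fingers, y is the line along which they close (so a half turn about z gives the same grasp; the last joint's range is limited). The gripper opens to 93 mm and grips with 3 to 60 N. Pads are 15 mm wide; open, the fingers measure 128 mm over their backs; the gripper's body (75 mm by 188 mm) begins 65 mm behind the grasp point.
Start: joints at [1.043, 0.259, 1.535, -0, 1.348, -0.203], TCP at [0.175, 0.521, 0.219] pointing down, gripper open.
Joint ranges: [-3.14, 3.14], [-0.91, 2.08], [0.19, 2.58], [-1.22, 4.36], [0.22, 2.71], [-3.12, 3.12]. Speed limits (rad/s): [2.57, 2.57, 3.14, 3.14, 3.14, 3.14].

INTERFACE

Orientations are given as a unit quaternion [w, x, y, z].
In Python, from cell import bot, monitor, viewer, workorder gives the robot as it stands. Calls block until the motion is done:
- bot.movep(position, orientation): joint-space move of the TCP to a pose.
- bot.line_to(position, attitude=None, vel=0.15, max_force=None): straight line of the TCP; attitude=None keeps the orientation; vel is the mean speed in m/s. With max_force (N) it stops when the force on the tool has changed by that much, and returns True; else False.
- bot.move_j(angles): joint-space move.
- bot.open_gripper() and bot.close_gripper(f_grip=None): open the fingers fully, or close them until they stop; f_grip is the grip in N (None keeps the last).
- bot.hold(seconds).
- bot.inverse_kinematics(position, orientation): joint angles nearest the present ones, or None.
- monitor.sense(): the state.
- viewer.get_image(name): name is "side" or "top" or "wrist"; returns the picture (480x640x3 uint8, red, green, blue); there is no depth.
- viewer.calibration(name): a dict with "fov_y" (degrees; the focal length in pixels is half the picture's height over the tangent of half this angle, whatever the lens; pixels are square), "cx", "cy" (the principal point, pixels), "xyz" and "rotation" of the camera in the world; the wrist camera has in their place "tool_from_camera" (4x4, takes a point from camera to tool coordinates, whose origin is the TCP and whose axes are the flange's). Camera axes: x right, y down, z forward; pixel columns grow to the right and rows downward; lengths in m; the calibration is good to about 2 mm. A picture is of the moment at which its call begins: read the wrist's pose just before it. calibration takes no time and is no camera call.
A pose or a line that the arm cannot do raises bot.IKError and nothing moves.
- workorder.close_job(): hands the job in; it is judged then, once.
The state is a dict: "clock": time; "joint_pos": joint angles; "qd": joint speeds; "tau": joint torques, N m; "eef_pos": TCP position; "eef_rot": TCP orientation; "ft_force": force on the tool from outside, world axes, zero at the start; "ft_torque": the same for the moment, N m; "grip_width": finger opening in m; "grip_force": force on a finger pad.
Only numpy, scipy, OpenCV 4.12 (cv2) and the standard library are available. Lean on these libraries where they do the work, as an engineer would, in place of code of your own. Each camera call takes 0.05 s, during which the arm holds its last target. There are 200 camera calls.

TASK

Cure the coated circuit boards: slide every carrier on the black mat under the low hood of the curing dock, one carrier to a lane, its grip post following the L-shaped slot all the way in and then fully across to the slot's end. With all of them in, slide the green shutter grip fully open, leave it open for three seconds with the carriers in place, and slide it fully shut again before taking any carrier out. Finally bring every carrier back out and set it flat in the blue tray, leave the shutter shut, and do not disturb the multimeter, the pen cup or the screwdriver.

Things in the scene. Friction and masses are not known exactly. Their poses are not given: they have to be found in the camera images.
- carrier_red: Board carrier with red post (two or three of red, yellow, white are present): aluminium plate 76 (x) x 52 (y) x 8 mm, small green boards on it (16 mm high in all), in the middle a square post 14 x 14 mm, faces along x and y, top 92 mm above the underside. 0.1 to 0.2 kg. Origin: centre of underside; z up. Same after a half turn. Starts upright on the mat, posts over 75 mm apart.
- carrier_yellow: Board carrier with yellow post (two or three of red, yellow, white are present): aluminium plate 76 (x) x 52 (y) x 8 mm, small green boards on it (16 mm high in all), in the middle a square post 14 x 14 mm, faces along x and y, top 92 mm above the underside. 0.1 to 0.2 kg. Origin: centre of underside; z up. Same after a half turn. Starts upright on the mat, posts over 75 mm apart.
- carrier_white: Board carrier with white post (two or three of red, yellow, white are present): aluminium plate 76 (x) x 52 (y) x 8 mm, small green boards on it (16 mm high in all), in the middle a square post 14 x 14 mm, faces along x and y, top 92 mm above the underside. 0.1 to 0.2 kg. Origin: centre of underside; z up. Same after a half turn. Starts upright on the mat, posts over 75 mm apart.
- dock: Fixed white hood on the table, 300 (y) x 165 (x) mm; roof underside 26, top 32 mm above the table; 6 mm walls along x at y = -147, -48, 48, 147 mm form 3 lanes, open in front. Carriers slide on the bare table, plate under the roof, x along dock x, post up through the lane's L slot. Origin: centre of the hood's front edge, table height; x into the hood, z up.
- entry0 (a point): Open mouth of the roof slot of the lowest-y lane (lane centre at dock y = -96 mm), on the hood's front edge at table height, in the middle of the slot; axes as the dock's. The slot is 24 mm wide (5 mm free on each side of a post) and runs 75 mm straight along dock x (post centre), then 28 mm across along +y to its end. Yellow patch on the table before it.
- home0 (a point): End of the L slot of the lowest-y lane (where the post centre ends), at table height: dock x = 75 mm, y = -82 mm; the slot's edges stop the post 5 mm farther. A carrier is in place with its origin within 10 mm of this point. Axes as the dock's.
- entry1 (a point): Open mouth of the roof slot of the middle lane (lane centre at dock y = 0 mm), on the hood's front edge at table height, in the middle of the slot; axes as the dock's. The slot is 24 mm wide (5 mm free on each side of a post) and runs 75 mm straight along dock x (post centre), then 28 mm across along +y to its end. Yellow patch on the table before it.
- home1 (a point): End of the L slot of the middle lane (where the post centre ends), at table height: dock x = 75 mm, y = 14 mm; the slot's edges stop the post 5 mm farther. A carrier is in place with its origin within 10 mm of this point. Axes as the dock's.
- entry2 (a point): Open mouth of the roof slot of the highest-y lane (lane centre at dock y = 96 mm), on the hood's front edge at table height, in the middle of the slot; axes as the dock's. The slot is 24 mm wide (5 mm free on each side of a post) and runs 75 mm straight along dock x (post centre), then 28 mm across along +y to its end. Yellow patch on the table before it.
- home2 (a point): End of the L slot of the highest-y lane (where the post centre ends), at table height: dock x = 75 mm, y = 110 mm; the slot's edges stop the post 5 mm farther. A carrier is in place with its origin within 10 mm of this point. Axes as the dock's.
- shutter (a joint): Position of the lamp shutter in m: 0 shut, 0.100 fully open (count as fully open above 0.09, shut below 0.012); grows as the grip slides along the dock's +y. Starts within 4 mm of shut. Stays where it is left; about 1.5 N of friction.
- shutter_top (a point): Centre of the top face, 86.5 mm above the table, of the green shutter grip, a block 28 (dock x) x 20 (dock y) x 40 mm tall on a 40 mm wide, 14 mm high aluminium track on the rear of the roof, along the dock's y, at dock x = 138 mm. It slides along the dock's +y to open. Axes as the dock's.
- in_mat: Flat black rubber mat 220 (x) x 200 (y) x 2 mm, fixed to the table, to the left or right of the dock; the carriers start on it. Origin: centre of its underside; z up.
- tray: Fixed open blue tray on the other side of the dock, outside 198 (x) x 158 (y) x 18 mm high, walls and floor 4 mm, empty at first. Holds up to four carriers flat, in two rows of two, with their long sides along the tray's x. Origin: centre of its underside; z up.
- multimeter: Orange handheld multimeter lying beyond the dock, 90 x 170 x 35 mm; origin: centre of its underside. Leave alone (at most 25 mm of movement).
- pen_cup: White plastic cup, 70 mm across, 90 mm tall, beyond the dock; origin: centre of its underside; z up. Leave alone and standing (at most 25 mm of movement).
- screwdriver: Screwdriver with red handle lying beyond the dock, 200 mm long, 26 mm thick; origin: centre of its underside. Leave alone (at most 25 mm of movement).
Mind the look-alikes: they are no part of the job. Leave any orange, pink or purple look-alike of the carrier_yellow alone.

How it is judged:
By the outcome, as a careful person would: the job done as asked, in the order asked, and still so for the second after the job is handed in, with the robot touching nothing.
Of carrier_red, carrier_yellow, carrier_white only 2 to 3 are there at a start; the rules pass over those that are not, and their reading is None.
At some moment in a run one of carrier_red, carrier_yellow, carrier_white may be knocked a few centimetres aside while the robot is not near it.
Once in a run the grip may slacken for a moment while it holds something.
It also fails if it takes over 210 s, if anything falls off the work surface, if the arm or the gripper's body presses on something with over 40 N, if the wrist force passes 120 N, or if a joint passes its speed limit or range.

## Working session

There is one attempt and no reset: what is moved stays moved. The work goes in short steps, each a Python script; the robot and the scene stay as the last script left them, time stands still between calls to the robot, and variables do not carry over. Pictures are saved under pics/ and viewed, at most 14 in all, crops included, and the job is handed in when it is done.

```bash
ls; mkdir -p pics; python3 - <<'E'
from cell import bot, monitor, viewer
import cv2
for n in ("top","side"):
    im=viewer.get_image(n); cv2.imwrite(f"pics/{n}0.png",im[:,:,::-1])
    print(n,viewer.calibration(n))
print(viewer.calibration("wrist")); print(monitor.sense())
E
```

```text
pics
top {'fov_y': 42.98101914023234, 'cx': 326.2761600601494, 'cy': 239.4567990048414, 'xyz': array([ 0.23098231, -0.14281991,  1.80258976]), 'rotation': array([-0.06110507,  0.70737383, -0.70175464,  0.05855658])}
side {'fov_y': 53.07224621063822, 'cx': 325.2531911135487, 'cy': 239.64215135469138, 'xyz': array([ 0.22019562, -1.07307399,  0.7832705 ]), 'rotation': array([-0.4554382 ,  0.87588011, -0.14664825,  0.06248495])}
{'fov_y': 67.85791928724966, 'cx': 314.63669400947373, 'cy': 240.33838782978307, 'tool_from_camera': array([[-1.35047587e-04, -9.70843395e-01, -2.39714590e-01,
         6.66079306e-02],
       [ 9.99999894e-01, -2.55118733e-05, -4.60045167e-04,
         1.59533455e-03],
       [ 4.40516243e-04, -2.39714627e-01,  9.70843295e-01,
        -1.67271161e-01],
       [ 0.00000000e+00,  0.00000000e+00,  0.00000000e+00,
         1.00000000e+00]])}
{'clock': 0.1, 'joint_pos': array([ 1.04319042e+00,  2.59272541e-01,  1.53593782e+00, -5.38946800e-05,
        1.34797770e+00, -2.02786060e-01]), 'qd': array([ 0.00089534, -0.00076797, -0.00281577,  0.00055561,  0.00048066,
       -0.0007767 ]), 'tau': array([ 3.57334742e-03, -4.38204288e+01, -2.84644228e+01,  7.20847445e-02,
        3.62596277e-02, -3.31008812e-05]), 'eef_pos': array([0.17527283, 0.52082746, 0.2179139 ]), 'eef_rot': array([-2.60342813e-04,  1.61690935e-01,  9.86841124e-01, -7.54483832e-04]), 'ft_force': array([-0.17558878, -0.52656115,  0.18623131]), 'ft_torque': array([-0.00257239, -0.02324027, -0.0093439 ]), 'grip_force': 0.0, 'grip_width': 0.09280325117612147}
```

View pics/top0.png

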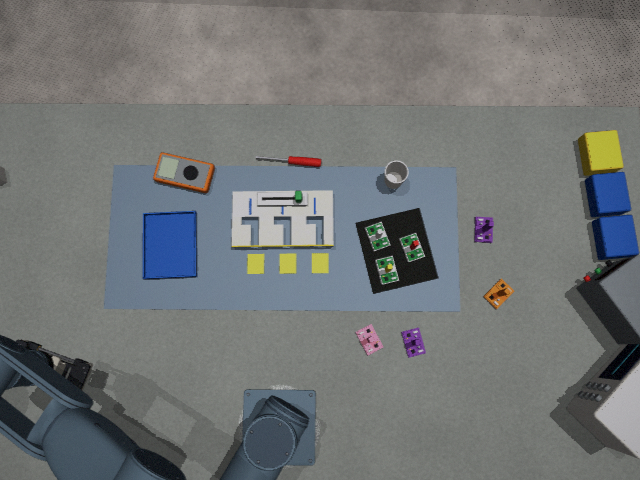

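View pics/side0.png

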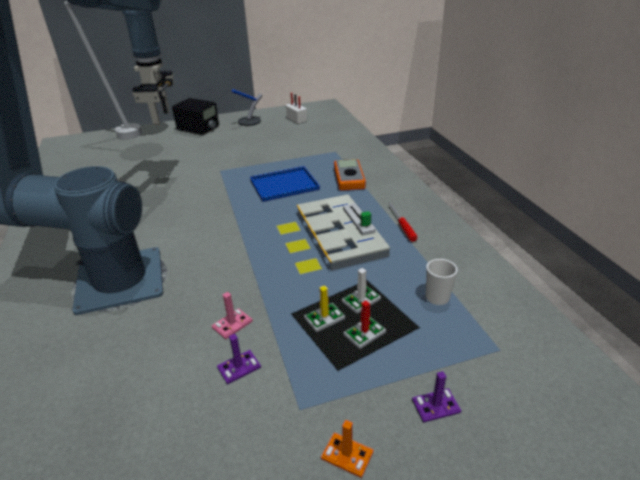

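The top view (up = +x, left = +y) shows three carriers on the mat: white (376,235), red (412,244) and yellow (387,268). The look-alikes are off the mat: pink (369,340), purple (413,342) and (484,230), orange (498,293). I'll take an enlarged crop to confirm and to read pixels.

```bash
python3 - <<'E'
import cv2
im=cv2.imread("pics/top0.png")
a=im[180:300,350:450]; a=cv2.resize(a,None,fx=5,fy=5,interpolation=cv2.INTER_CUBIC); cv2.imwrite("pics/c1.png",a)
a=im[180:290,135:345]; a=cv2.resize(a,None,fx=3.8,fy=3.8,interpolation=cv2.INTER_CUBIC); cv2.imwrite("pics/c2.png",a)
E
```

```text
(no output)
```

View pics/c1.png

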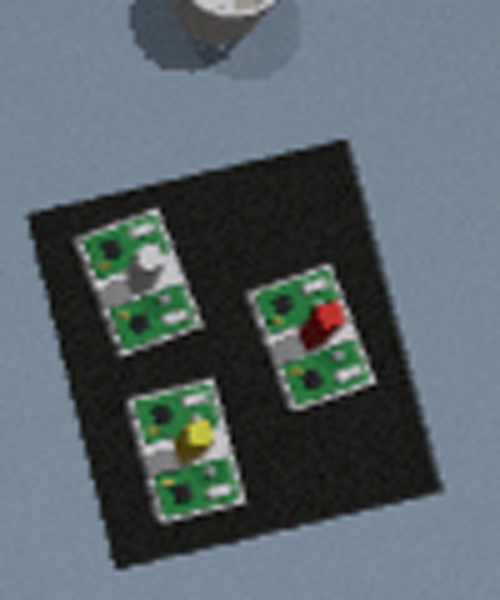

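View pics/c2.png

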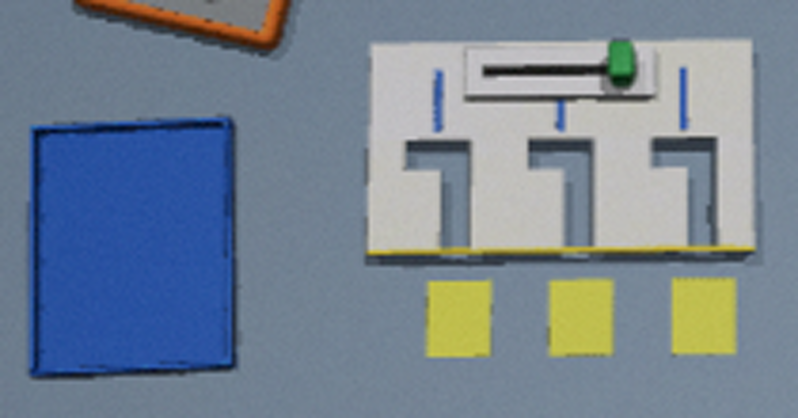

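The crop confirms white, yellow and red green-board carriers on the black mat, and none of the coloured-plate look-alikes. The shutter grip is at crop (621,62), on the low-y side, which is shut. Next I'll turn the pixels into positions and check them against the known sizes.

```bash
cat > h.py <<'E'
from cell import bot, monitor, viewer, workorder
import numpy as np, cv2
from scipy.spatial.transform import Rotation as R
def q2R(q): return R.from_quat(np.asarray(q)[[1,2,3,0]]).as_matrix()
def campose(name, s=None):
    c=viewer.calibration(name)
    if name=="wrist":
        T=c["tool_from_camera"]; A=q2R(s["eef_rot"])
        return c, A@T[:3,3]+s["eef_pos"], A@T[:3,:3]
    return c, c["xyz"], q2R(c["rotation"])
def unproj(cp,uv,z):
    c,p,A=cp; f=240/np.tan(np.radians(c["fov_y"]/2)); uv=np.atleast_2d(uv)
    d=np.c_[(uv[:,0]-c["cx"])/f,(uv[:,1]-c["cy"])/f,np.ones(len(uv))]@A.T
    return (p+d*((z-p[2])/d[:,2])[:,None])[:,:2]
def down(yaw):
    """tool pointing down; closing axis (tool y) along world direction yaw+90deg"""
    q=(R.from_euler("z",yaw)*R.from_quat([1,0,0,0])).as_quat(); return q[[3,0,1,2]]
def rect(P,half=True):
    """centre and yaw of long side of 4 points"""
    (c,wh,a)=cv2.minAreaRect((np.asarray(P)*1000).astype(np.float32))
    if wh[0]<wh[1]: wh=wh[::-1]; a+=90
    return np.array(c)/1000, (a+90)%180-90, wh
E
python3 - <<'E'
from h import *
cp=campose("top"); k=lambda P,o,s:np.array(o)+(np.array(P)+.5)/s-.5
A=(350,180);B=(135,180)
for n,P,z in (("white",[(75,238),(158,208),(205,328),(122,356)],.010),("red",[(247,292),(331,263),(377,382),(293,410)],.01),("yellow",[(128,397),(213,378),(246,503),(162,523)],.01)):
    print(n,rect(unproj(cp,k(P,A,5),z)))
print("posts",unproj(cp,k([(152,258),(328,316),(202,433)],A,5),.094))
print("mat",rect(unproj(cp,k([(28,214),(347,140),(441,490),(118,568)],A,5),.002)))
H=unproj(cp,k([(367,252),(755,248),(752,40),(370,43)],B,3.8),.032);print("hood",H,rect(H))
print("tray",rect(unproj(cp,k([(31,125),(233,118),(236,366),(31,376)],B,3.8),.018)))
print("grip",unproj(cp,k([(621,50)],B,3.8),.0865))
for x in monitor.sense()["joint_pos"],: print(R.from_matrix(q2R(monitor.sense()["eef_rot"])).as_matrix().round(2))
for yaw in (0,np.pi): print(bot.inverse_kinematics([.5,-.1,.4],down(yaw)),bot.inverse_kinematics([.5,-.1,.4],down(yaw)))
E
```

```text
white (array([ 0.54873065, -0.28810623]), 20.710481643676758, (77.81548309326172, 53.19361114501953))
red (array([ 0.51687946, -0.39025671]), 20.02901840209961, (76.5958480834961, 53.50334167480469))
yellow (array([ 0.44865118, -0.31529694]), 14.13094711303711, (77.54670715332031, 51.87425994873047))
posts [[ 0.54829617 -0.28831701]
 [ 0.51556357 -0.38802639]
 [ 0.44808054 -0.31585882]]
mat (array([ 0.50940271, -0.3444592 ]), 13.989363670349121, (219.1754608154297, 198.4522705078125))
hood [[ 0.51231152  0.14443711]
 [ 0.51777826 -0.15600666]
 [ 0.6834404  -0.15260796]
 [ 0.67876624  0.14782546]] (array([ 0.59827228, -0.00409064]), -88.95758748054504, (300.85302734375, 166.48880004882812))
tray (array([0.51912091, 0.33005637]), 3.2604918479919434, (198.812255859375, 159.21292114257812))
grip [[ 0.66093138 -0.05258019]]
[[-0.95  0.32 -0.  ]
 [ 0.32  0.95 -0.  ]
 [ 0.   -0.   -1.  ]]
[-4.16439675e-01  1.27306755e-01  1.26800210e+00 -4.44089210e-16
  1.74628380e+00  1.15435665e+00] [-4.16439675e-01  1.27306755e-01  1.26800210e+00 -4.44089210e-16
  1.74628380e+00  1.15435665e+00]
[-4.16439675e-01  1.27306755e-01  1.26800210e+00 -4.44089210e-16
  1.74628380e+00 -1.98723600e+00] [-4.16439675e-01  1.27306755e-01  1.26800210e+00 -4.44089210e-16
  1.74628380e+00 -1.98723600e+00]
```

Sizes match to about 1 mm. I'll refine the dock and mat with the wrist camera, which gives finer pixels.

```bash
python3 - <<'E'
from h import *
import pickle
for n,p in (("dock",[.62,0,.25]),("mat",[.53,-.335,.25])):
    bot.movep(p,down(0)); bot.hold(.2); s=monitor.sense(); im=viewer.get_image("wrist")
    cv2.imwrite(f"pics/w_{n}.png",im[:,:,::-1]); pickle.dump({k:s[k] for k in("eef_pos","eef_rot")},open(n+".pkl","wb")); print(s["clock"],s["eef_pos"])
E
```

```text
2.7333 [0.61993002 0.00077392 0.25007471]
4.2917 [ 0.53075802 -0.33370688  0.25015141]
```

View pics/w_dock.png

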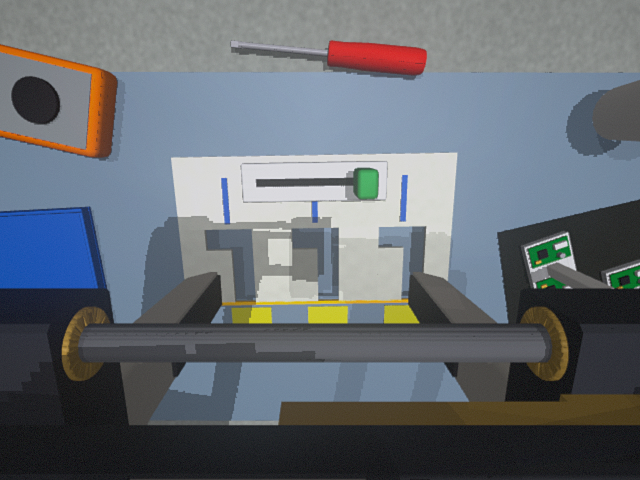

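View pics/w_mat.png

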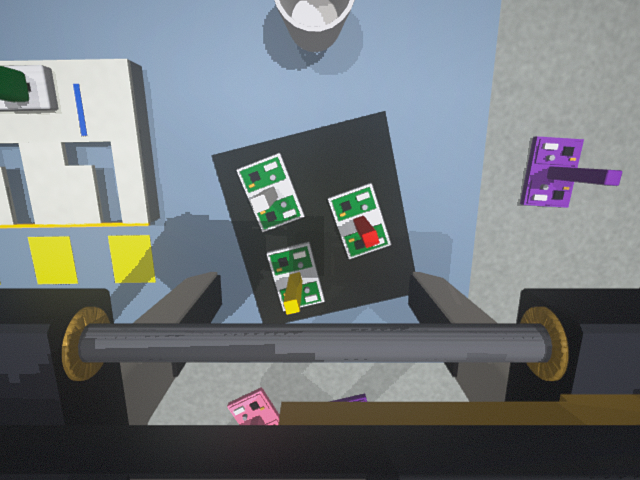

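Wrist views: the hood's back corners are at (172,157) and (457,153), its front edge is at row 300–303, and the shutter grip is at about (367,183). On the mat, white's plate is at (236,171)…(304,216), red's at (328,194)…(391,245) and yellow's at (266,253)…(324,302).

```bash
python3 - <<'E'
from h import *
import pickle
cp=campose("wrist",pickle.load(open("dock.pkl","rb")))
print("hood back L,R, front pts",unproj(cp,[(172,157),(457,153),(224,303),(408,300)],.032).round(4))
print("slot0 inner/outer back edge corners", unproj(cp,[(426,226),(379,227),(253,228),(206,231)],.032).round(4))
print("slot right edges lane0 (.032)",unproj(cp,[(425,262),(408,262)],.032).round(4), "grip top?",unproj(cp,[(367,183)],.0865).round(4))
cp=campose("wrist",pickle.load(open("mat.pkl","rb")))
for n,P in (("white",[(236,171),(284,153),(304,216),(260,232)]),("red",[(328,194),(373,183),(391,245),(347,259)]),("yellow",[(266,253),(308,242),(324,302),(283,313)])):
    print(n,rect(unproj(cp,P,.010)))
print("hood R corner back, front",unproj(cp,[(128,59),(151,224)],.032).round(4))
print("posts R,Y",unproj(cp,[(370,240),(291,307)],.094).round(4))
E
```

```text
hood back L,R, front pts [[ 0.6808  0.1524]
 [ 0.6853 -0.147 ]
 [ 0.5156  0.1076]
 [ 0.5196 -0.1061]]
slot0 inner/outer back edge corners [[ 0.6071 -0.1204]
 [ 0.606  -0.0686]
 [ 0.6047  0.0703]
 [ 0.6012  0.1224]]
slot right edges lane0 (.032) [[ 0.5657 -0.1224]
 [ 0.5657 -0.1032]] grip top? [[ 0.6585 -0.0457]]
white (array([ 0.5509939 , -0.28319031]), 19.280475616455078, (74.93112182617188, 57.70431137084961))
red (array([ 0.51987457, -0.38508636]), 16.90961456298828, (80.7325210571289, 54.32862091064453))
yellow (array([ 0.44880676, -0.30883362]), 14.374467849731445, (80.10865020751953, 52.71459197998047))
hood R corner back, front [[ 0.6859 -0.1473]
 [ 0.5198 -0.1522]]
posts R,Y [[ 0.5173 -0.3838]
 [ 0.4496 -0.3092]]
```

The wrist and top cameras differ by about 5 mm in y and 2 mm in x. I'll take one half-turned wrist view, because a mounting-calibration error flips sign and averages out.

```bash
python3 - <<'E'
from h import *
import pickle
for n,p in (("dock2",[.55,0,.25]),):
    bot.movep(p,down(np.pi)); bot.hold(.2); s=monitor.sense(); im=viewer.get_image("wrist")
    cv2.imwrite(f"pics/w_{n}.png",im[:,:,::-1]); pickle.dump({k:s[k] for k in("eef_pos","eef_rot")},open(n+".pkl","wb")); print(s["clock"],s["eef_pos"])
E
```

```text
6.7667 [ 5.50050155e-01 -3.21818265e-04  2.49948550e-01]
```

View pics/w_dock2.png

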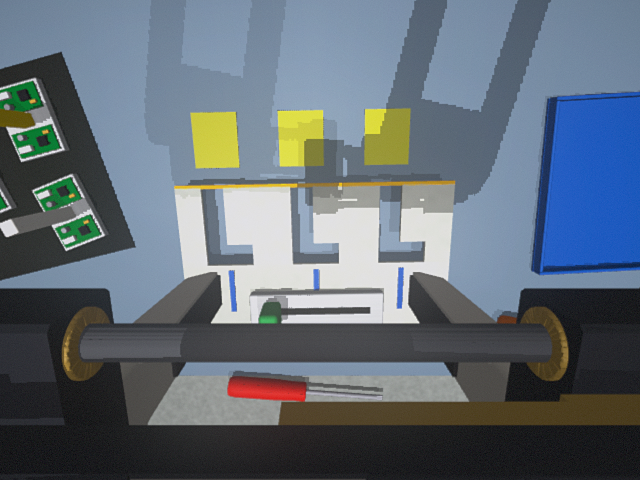

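The half-turned view shows the hood's front corners at (174,187) and (455,181), and the lane-0 slot's far edge at row 264.

```bash
python3 - <<'E'
from h import *
import pickle
cp=campose("wrist",pickle.load(open("dock2.pkl","rb")))
print("hood front R,L",unproj(cp,[(174,187),(455,181)],.032).round(4))
print("slot far edges",unproj(cp,[(207,265),(253,265),(379,262),(425,261)],.032).round(4))
print("tray R wall top outer",unproj(cp,[(547,98),(533,273)],.018).round(4))
print("tray ref top",unproj(campose("top"),np.array([135,180])+(np.array([(233,118),(236,366)])+.5)/3.8-.5,.018).round(4))
print("white plate z.010 corner yaw-pi", rect(unproj(cp,[(31,192),(74,174),(105,236),(63,252)],.010)))
E
```

```text
hood front R,L [[ 0.52   -0.1496]
 [ 0.5139  0.1512]]
slot far edges [[ 0.6077 -0.1206]
 [ 0.6077 -0.0686]
 [ 0.6043  0.0738]
 [ 0.6031  0.1257]]
tray R wall top outer [[0.4289 0.245 ]
 [0.6223 0.2585]]
tray ref top [[0.6207 0.2561]
 [0.4244 0.2451]]
white plate z.010 corner yaw-pi (array([ 0.55295569, -0.28327908]), 19.052682876586914, (76.9766845703125, 56.039180755615234))
```

Both wrist views agree, so the top camera carries the bias. The dock origin is about (.518, .000) with yaw .0165. The measured slot edges also show each mouth at dock y = home − 28 mm (−110, −14, 82). Next are a mat detector to re-check carriers before each pick, and the motion helpers.

```bash
cat >> h.py <<'E'
DY=.0165; DO=np.array([.5183,.0004]); G=.055      # dock yaw, origin; TCP height above the carrier's underside
HOME=[(.075,-.082),(.075,.014),(.075,.110)]
def dock(x,y): return DO+R.from_euler("z",DY).as_matrix()[:2,:2]@[x,y]
def xyz(p,z): return [p[0],p[1],z]
def find_mat(im=None):
    """carriers in the top view from their green boards: (centre, yaw rad, post colour rgb)"""
    if im is None: im=viewer.get_image("top")
    cp=campose("top"); u0,v0,u1,v1=335,180,460,310
    h=cv2.cvtColor(im,cv2.COLOR_RGB2HSV)[v0:v1,u0:u1]
    m=cv2.inRange(h,(50,90,40),(80,255,255)); m=cv2.morphologyEx(m,cv2.MORPH_CLOSE,np.ones((9,9)))
    out=[]
    for c in cv2.findContours(m,cv2.RETR_EXTERNAL,cv2.CHAIN_APPROX_NONE)[0]:
        if len(c)<25: continue
        p,a,wh=rect(unproj(cp,c[:,0]+[u0,v0],.016)); out.append((p.round(4)+[.002,.005],a,np.round(wh)))
    return out
def report(t=""):
    s=monitor.sense(); print(t,round(s["clock"],1),s["eef_pos"].round(4),"w",round(s["grip_width"],4),"f",round(s["grip_force"],1),"F",s["ft_force"].round(1),flush=True)
def to(p,z,yaw=None,vel=.2,**k): return bot.line_to(xyz(p,z),None if yaw is None else down(yaw),vel=vel,**k)
def grasp(p,yaw,under,via=None):
    bot.movep(xyz(p,.16),down(yaw)); to(p,under+G,vel=.15); bot.close_gripper(25); report("grasped")
def load(p,yaw,lane,via=()):
    grasp(p,yaw,.002); to(p,.008+G,vel=.1)
    hx,hy=HOME[lane]; q=dock(-.06,hy-.028)
    for v in via: to(v,.008+G)
    to(q,.008+G,DY); report("front"); to(q,.0015+G,vel=.05,max_force=15)
    print(to(dock(hx,hy-.028),.0015+G,vel=.08,max_force=15)); report("in")
    print(to(dock(hx,hy),.0015+G,vel=.06,max_force=15)); report("home")
    bot.open_gripper(); to(dock(hx,hy),.16,vel=.25)
E
python3 - <<'E'
from h import *
for o in find_mat(cv2.imread("pics/top0.png")[:,:,::-1].copy()): print(o)
print("now")
for o in find_mat(): print(o)
E
```

```text
(array([ 0.4493, -0.309 ]), 14.298810958862305, array([70., 44.]))
(array([ 0.5176, -0.3835]), 19.020357131958008, array([70., 46.]))
(array([ 0.5506, -0.2821]), 20.68239402770996, array([70., 46.]))
now
(array([ 0.4493, -0.309 ]), 14.298810958862305, array([70., 44.]))
(array([ 0.5178, -0.3835]), 19.958559036254883, array([70., 45.]))
(array([ 0.5506, -0.2821]), 20.68239402770996, array([70., 46.]))
```

```bash
python3 - <<'E'
from h import *
load([.4493,-.309],np.radians(14.3),2)
report("end")
for o in find_mat(): print(o)
cv2.imwrite("pics/w_l2.png",viewer.get_image("top")[150:330,100:460,::-1].repeat(2,0).repeat(2,1))
E
```

```text
grasped 10.9 [ 0.4492 -0.3088  0.0568] w 0.014 f 25.0 F [-0.6  0.6 -1.5]
front 13.2 [0.457  0.0809 0.063 ] w 0.0142 f 25.0 F [-0.  -0.1 -1.4]
False
in 15.3 [0.5915 0.0837 0.0565] w 0.0137 f 25.0 F [ 0.3  0.3 -0.8]
False
home 16.0 [0.5914 0.112  0.0565] w 0.0139 f 25.0 F [ 0.1 -0.6 -0.5]
end 17.8 [0.5913 0.1116 0.16  ] w 0.0934 f 0.0 F [-0.5  0.9 -0.8]
(array([ 0.5179, -0.3836]), 19.958559036254883, array([70., 44.]))
(array([ 0.5504, -0.2822]), 20.68239402770996, array([70., 46.]))
```

View pics/w_l2.png

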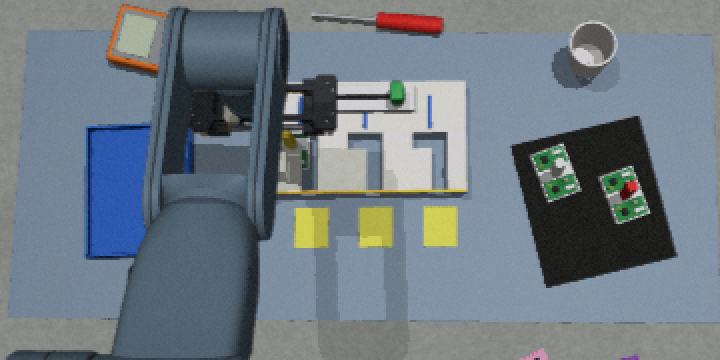

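Yellow went in without contact and stands at the lane-2 slot end, at view (290,140). White and red have not moved. Now red goes to lane 1, then white to lane 0, with a re-check in between.

```bash
python3 - <<'E'
from h import *
load([.5185,-.3840],np.radians(19.5),1,via=[(.45,-.33)])
report("end")
for o in find_mat(): print(o)
E
```

```text
grasped 21.8 [ 0.5183 -0.3838  0.0567] w 0.0138 f 25.0 F [ 0.2 -0.5 -1.9]
front 24.3 [ 0.4587 -0.0151  0.063 ] w 0.0138 f 25.0 F [ 0.4 -0.3 -1.2]
False
in 26.5 [ 0.5931 -0.0123  0.0565] w 0.0142 f 25.0 F [-0.5 -0.  -1.6]
False
home 27.1 [0.5931 0.016  0.0565] w 0.014 f 25.0 F [-0.6 -0.8 -1.2]
end 29.0 [0.5929 0.0157 0.16  ] w 0.0931 f 0.0 F [-0.3 -0.2 -0.4]
(array([ 0.5506, -0.2821]), 20.68239402770996, array([70., 46.]))
```

```bash
python3 - <<'E'
from h import *
import pickle
load([.5512,-.2827],np.radians(20),0,via=[(.45,-.27)])
report("end")
bot.movep([.63,0.01,.25],down(DY)); bot.hold(.2); s=monitor.sense(); im=viewer.get_image("wrist")
cv2.imwrite("pics/w_all.png",im[:,:,::-1]); pickle.dump({k:s[k] for k in("eef_pos","eef_rot")},open("all.pkl","wb"))
E
```

```text
grasped 32.2 [ 0.5511 -0.2826  0.0568] w 0.0138 f 25.0 F [-0.3 -0.4 -0.7]
front 34.1 [ 0.461  -0.1111  0.0631] w 0.0136 f 25.0 F [-0.  -0.  -2.4]
False
in 36.2 [ 0.5947 -0.1084  0.0565] w 0.0138 f 25.0 F [-0.   0.5 -2.8]
False
home 36.8 [ 0.5947 -0.08    0.0566] w 0.0136 f 25.0 F [ 0.4 -0.1 -1.3]
end 38.7 [ 0.5945 -0.0803  0.16  ] w 0.0928 f 0.0 F [ 0.1 -0.1 -0.1]
```

View pics/w_all.png

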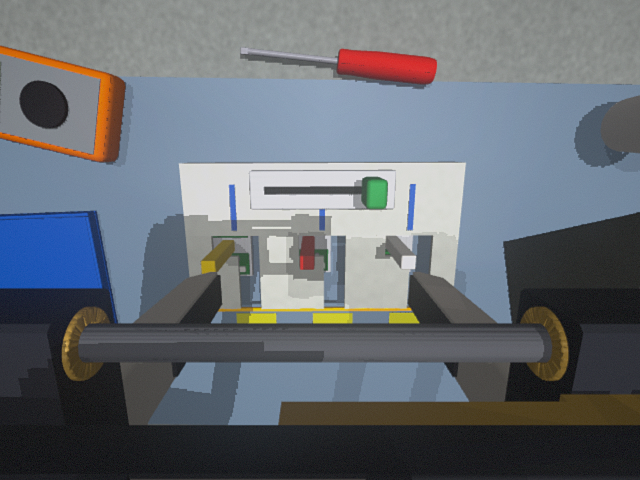

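All three posts stand at the slot ends: yellow (208,266), red (307,267), white (409,262). The grip's top face is near (376,195). I'll measure these, then work the shutter.

```bash
python3 - <<'E'
from h import *
import pickle
cp=campose("wrist",pickle.load(open("all.pkl","rb"))); A=R.from_euler("z",-DY).as_matrix()[:2,:2]
d=lambda p:((p-DO)@A.T).round(4)
print("posts dock",d(unproj(cp,[(208,266),(307,267),(409,262)],.092)),"grip dock",d(unproj(cp,[(376,195)],.0865)))
E
```

```text
posts dock [[ 0.0712  0.1094]
 [ 0.07    0.0154]
 [ 0.0748 -0.0812]] grip dock [[ 0.1376 -0.0483]]
```

```bash
python3 - <<'E'
from h import *
Z=.059
p=dock(.138,-.0485); bot.movep(xyz(p,.16),down(DY)); print(to(p,Z,vel=.12,max_force=15)); report("at grip")
bot.close_gripper(30); report("held")
print(to(dock(.138,.062),Z,vel=.06,max_force=12)); report("open")
p=monitor.sense()["eef_pos"]; print("dock y",((p[:2]-DO)@R.from_euler("z",DY).as_matrix()[:2,:2]).round(4))
E
```

```text
False
at grip 41.0 [ 0.6579 -0.0458  0.0601] w 0.0933 f 0.0 F [0.  0.3 0.2]
held 42.1 [ 0.657  -0.046   0.0589] w 0.0196 f 30.0 F [-0.9 -0.9 -0.5]
True
open 43.6 [0.6553 0.0515 0.0589] w 0.0197 f 30.0 F [ 0.4 -2.   4.1]
dock y [0.1378 0.0488]
```

```bash
python3 - <<'E'
from h import *
print(to(dock(.138,.062),.059,vel=.03,max_force=15)); report("open2")
bot.hold(3.6)
im=viewer.get_image("top"); cv2.imwrite("pics/open.png",im[170:290,130:350,::-1].repeat(3,0).repeat(3,1)); report()
E
```

```text
True
open2 43.9 [0.6553 0.0516 0.0589] w 0.0199 f 30.0 F [ 0.2 -2.5  3.9]
 47.5 [0.6553 0.0515 0.0589] w 0.0198 f 30.0 F [-0.2 -1.   5.9]
```

View pics/open.png

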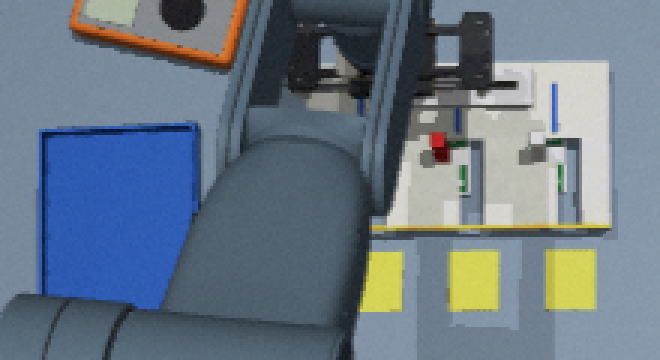

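The grip is against its end stop after at least 97.5 mm of travel and was held open over 3.6 s. Red and white are visibly still in place; yellow is hidden by the arm. Now I'll shut it.

```bash
python3 - <<'E'
from h import *
D=lambda:((monitor.sense()["eef_pos"][:2]-DO)@R.from_euler("z",DY).as_matrix()[:2,:2]).round(4)
print(to(dock(.138,-.064),.059,vel=.06,max_force=12)); report("shut")
print(to(dock(.138,-.064),.059,vel=.03,max_force=12)); report("shut2"); print(D())
bot.open_gripper(); p=monitor.sense()["eef_pos"]; to(p[:2],.16,vel=.25)
# look at dock again
bot.movep([.63,0.01,.25],down(DY)); bot.hold(.2); im=viewer.get_image("wrist"); cv2.imwrite("pics/shut.png",im[130:330,140:500,::-1].repeat(2,0).repeat(2,1))
E
```

```text
True
shut 49.0 [ 0.6571 -0.0485  0.059 ] w 0.0197 f 30.0 F [-0.   1.2  4.2]
True
shut2 49.3 [ 0.6571 -0.0485  0.059 ] w 0.0197 f 30.0 F [-1.4  1.2  4.5]
[ 0.138  -0.0512]
```

View pics/shut.png

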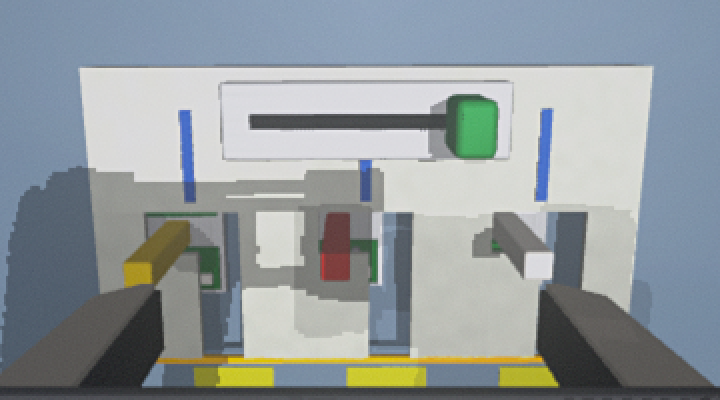

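Stop to stop was exactly 100 mm. The grip is shut and all three posts are still at home. Now I'll unload, starting with yellow.

```bash
cat >> h.py <<'E'
TY=.059; TO=np.array([.521,.333])
def tray(x,y): return TO+R.from_euler("z",TY).as_matrix()[:2,:2]@[x,y]
def unload(lane,cell):
    hx,hy=HOME[lane]; h=dock(hx,hy); bot.movep(xyz(h,.16),down(DY)); to(h,.0005+G,vel=.15,max_force=15)
    bot.close_gripper(25); report("grasped"); z=.002+G
    print(to(h,z,vel=.05), to(dock(hx,hy-.028),z,vel=.07,max_force=15), to(dock(-.06,hy-.028),z,vel=.1,max_force=15)); report("out")
    to((.455,.195),.008+G); to((.455,.195),.028+G,vel=.1); c=tray(*cell); to(c,.028+G,TY,vel=.15); report("over")
    print(to(c,.0045+G,vel=.06,max_force=12)); report("down"); bot.open_gripper(); to(c,.16,vel=.25)
E
python3 - <<'E'
from h import *
unload(2,(.045,.040)); report("end")
E
```

```text
grasped 54.5 [0.5915 0.1116 0.0554] w 0.0135 f 25.0 F [-0.1 -0.2 -1.2]
False False False
out 56.8 [0.4576 0.0813 0.0571] w 0.0142 f 25.0 F [-0.1  0.1 -1. ]
over 59.4 [0.5632 0.3751 0.0829] w 0.014 f 25.0 F [ 0.7  1.  -0.8]
True
down 59.9 [0.563  0.375  0.0585] w 0.0139 f 25.0 F [ 0.1 -1.   4.9]
end 61.7 [0.5636 0.3756 0.1604] w 0.0926 f 0.0 F [-0.7  0.5  0.3]
```

```bash
python3 - <<'E'
from h import *
unload(1,(-.045,.040)); report("end")
im=viewer.get_image("top"); cv2.imwrite("pics/u1.png",im[170:290,130:350,::-1].repeat(3,0).repeat(3,1))
E
```

```text
grasped 65.1 [0.593  0.0157 0.0554] w 0.0137 f 25.0 F [ 0.6  0.4 -0.2]
False False False
out 67.4 [ 0.4592 -0.0147  0.0571] w 0.0139 f 25.0 F [ 0.  -0.  -1.7]
over 70.3 [0.4736 0.3695 0.0829] w 0.0137 f 25.0 F [ 0.   0.5 -1.6]
True
down 70.7 [0.4734 0.3696 0.0589] w 0.0133 f 25.0 F [ 1.2 -0.4  3.2]
end 72.6 [0.4737 0.3702 0.1603] w 0.0929 f 0.0 F [-0.3 -0.6  0.2]
```

View pics/u1.png

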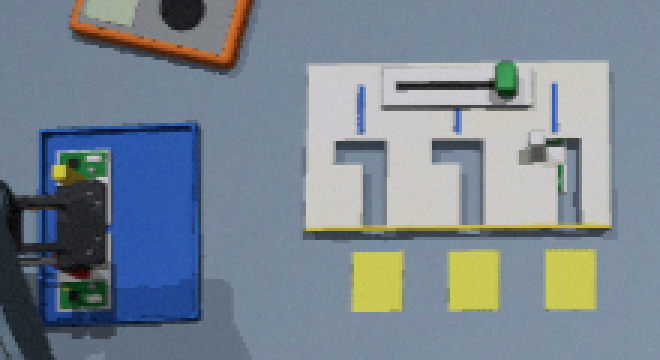

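Yellow (82,170) and red (82,285) lie flat in the tray with margin. White is still home at (540,140) and the shutter is shut. Last one.

```bash
python3 - <<'E'
from h import *
unload(0,(-.045,-.040)); report("end")
bot.movep([.45,.0,.3],down(DY)); bot.movep([.45,-.25,.3],down(DY)); bot.hold(.3)
im=viewer.get_image("top"); cv2.imwrite("pics/fin.png",im[140:310,100:440,::-1].repeat(2,0).repeat(2,1)); report()
E
```

```text
grasped 76.4 [ 0.5946 -0.0803  0.0554] w 0.0139 f 25.0 F [ 0.2  0.6 -0.4]
False False False
out 78.7 [ 0.4607 -0.1108  0.0571] w 0.0138 f 25.0 F [ 0.1 -0.7 -1.5]
over 81.5 [0.4778 0.2899 0.0825] w 0.014 f 25.0 F [-0.4 -1.  -1.5]
True
down 82.0 [0.478  0.2896 0.0589] w 0.014 f 25.0 F [ 0.5 -0.   2.4]
end 83.8 [0.4783 0.2904 0.1601] w 0.0931 f 0.0 F [ 0.4  0.2 -1. ]
 86.4 [ 0.4503 -0.2491  0.3003] w 0.0931 f 0.0 F [0.8 0.5 0.1]
```

View pics/fin.png

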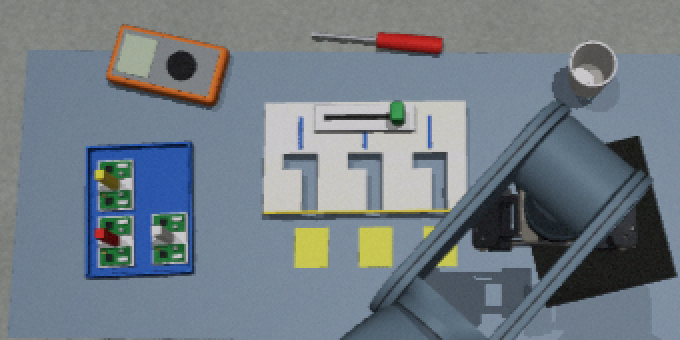

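All three carriers lie flat in the tray: yellow (115,185), red (115,243), white (168,240). The shutter is shut, and the multimeter, cup and screwdriver are undisturbed. Handing in.

```bash
python3 -c "
from h import *
print(workorder.close_job())"
```

```text
the job is handed in; nothing more can be done
None
```

The job is handed in: all three carriers were cured in the dock with the shutter open for over three seconds and then shut, and they now lie flat in the blue tray, with the multimeter, pen cup and screwdriver undisturbed.

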